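# Pack a spare glass lamp globe into its clamshell case

## Task

Pick up the white glass lamp globe with a light grip of 20 to 30 N on each finger (it cracks if the two fingers together press it with more than 75 N) and set it down softly, upright on its brass collar, in the square foam pocket in the middle of the open black case. Then close the lid of the case slowly and without hard pushing until its edge meets the lower half all round, and only then turn the brass catch fully across the lips to fasten it. Do not tip, knock or drop the globe, and leave the wine glass, the candle and the black table card where they stand.

Things in the scene. Friction and masses are not known exactly. Their poses are not given: they have to be found in the camera images.
- globe: Loose opal white glass lamp globe, a 56 mm ball on a brass collar (34 mm diameter, 14 mm high), 66 mm tall in all, about 0.12 kg. It starts standing on the table, collar down. Origin: centre of the collar's underside; z is up through the ball. Fragile: it breaks when the two fingers' forces on it add up to more than 75 N (each 37 N) or when it is knocked.
- globe_center (a point): Centre of the globe's 56 mm ball, 38 mm above the collar's underside: the place to grip, across the ball.
- case: Lower half of a black clamshell case, fixed: an open box 150 mm (its x) by 130 mm (its y), 36 mm high, walls and floor 6 mm. Origin: centre of its underside; z up. In its middle four grey foam bars, 12 mm wide and high, stand on the floor around a 44 x 44 mm pocket for the globe's collar, with free space outside the bars. Lid hinge on its +y rim, lips and catch on its -y side.
- cradle (a point): Centre of the pocket's floor, 6 mm above the table, where the globe's underside centre belongs. Axes as the case.
- lid (a joint): Hinge angle of the lid (rad): 0 closed edge to edge on the lower half, 1.9 fully open (leaning back beyond upright). It starts open and its stiff hinge keeps it wherever it is left.
- lid_hinge (a point): Middle of the lid's hinge line, on the +y rim of the case, 36 mm above the table; axes as the case, the hinge line runs along its x.
- lid_edge (a point): Middle of the lid's outer top edge farthest from the hinge, 130 mm from the hinge line along the lid and 46 mm outward (the lid is a hollow shell 150 x 130 mm, 46 mm deep, top 5 mm thick). Lid closed: top of the -y side, 82 mm above the table. Moves and turns with the lid. A brass lip 50 mm wide, 6 mm thick, sticks out 18 mm from the rim on that side.
- catch (a joint): Angle of the brass turn catch on the -y side of the case (rad): 0 pointing straight out (the case's -y), 1.57 turned across the lips, pointing to the case's -x; stop at 1.62. Turns clockwise seen from above, with light friction. It starts between 0 and 0.4.
- catch_pivot (a point): On the catch's vertical turning axis, 50 mm above the table, 15 mm out from the case's -y face and 40 mm to the case's +x from its middle.
- catch_knob (a point): Centre of the top of the upright knob (14 mm diameter, 25 mm tall, foot 49 mm and top 74 mm above the table) at the catch's outer end, 40 mm from the turning axis.
- wineglass: Bystander: stemmed wine glass, 175 mm tall, 72 mm wide, loose. Origin: centre of its underside.
- candle: Bystander: black taper candle in a brass holder, 196 mm tall, foot 80 mm wide, loose. Origin: centre of its underside.
- tablecard: Bystander: blank black card 80 mm wide (its y), 6 mm thick, 120 mm tall, upright on a 50 x 80 mm brass foot, loose. Origin: centre of its underside.
Things that resemble listed ones, but are neither listed nor needed, are in the scene too. Of the things shaped like the globe, the white one is meant.

How it is judged:
By the outcome, as a careful person would: the job done as asked, in the order asked, and still so for the second after the job is handed in, with the robot touching nothing.
It also fails if it takes over 69 s, if anything falls off the work surface, if the arm or the gripper's body presses on something with over 40 N, if the wrist force passes 120 N, or if a joint passes its speed limit or range.

## Robot

A 6-joint arm with a two-finger parallel gripper is mounted at the origin on the work surface. World frame = base frame: x ahead of the robot, y to its left, z up, the work surface at z = 0. Lengths are in m, angles in rad, forces in N, time in s.
With the tool pointing down it reaches from about 0.275 to 0.725 m from the base axis. Payload 5.6 kg.
Tool frame: the origin (TCP) lies midway between the tips of the shut fingers; the grasp point (between the pads) lies 19 mm behind it; z points along the fingers, y is the line along which they close (so a half turn about z gives the same grasp; the last joint's range is limited). The gripper opens to 85 mm and grips with 20 to 120 N. Pads are 22 mm wide; open, the fingers measure 114 mm over their backs; the gripper's body (76 mm by 85 mm) begins 54 mm behind the grasp point. The pads swing forward as they close: fully open they stand 13 mm farther back than shut.
Start: joints at [-0.845, 0.255, 0.108, 0, -1.424, -0.285], TCP at [0.235, -0.497, 0.231] pointing down, gripper open.
Joint ranges: [-2.95, 2.95], [-1.21, 1.97], [-1.09, 1.5], [-2.87, 1.71], [-2.94, -0.07], [-3.05, 3.05]. Speed limits (rad/s): [2.57, 2.57, 3.14, 3.14, 3.14, 3.14].

## Interface

Orientations are given as a rotation vector (axis times angle).
In Python, from station import sensors, vision, env, nets gives the robot as it stands.
- The arm moves only by the tool drive_tool, never from a script. Its argument "series" is a list of rows, each a list of 3 entries, a list of its own where there are three numbers: the opening, from 0 (shut) to 1 (fully open), then the shift along the tool's x, y, z as a fraction of full scale, then the turn about the tool's z as a fraction of full scale. In form: [[grip, [dx, dy, dz], spin], ...]. A call has 1 to 12 rows; each row is the pose to reach, as a shift and turn from the pose commanded when the call began, along the tool's axes at that moment, turning the shorter way round; what a row does not reach only later rows make up. Full scale, the value 1, is 400 mm for a shift and 360 degrees for a turn. A row lasts 1/10 s, in which the tool goes at most 50 mm and 8.59 degrees, less where a joint would pass 70% of its speed; a pose out of reach is approached as far as the arm can. A call with a number of a shift or a turn outside -1 to 1 is refused whole. A call with a gripper value outside its range is refused whole. The fingers move at their own pace and stop on an object; the grip force is fixed at half the most. Time passes only in rows, so rows that repeat a pose let the fingers close. It gives the time, the measured TCP pose, the force, the opening and the grip force at its end, in the units of the state.
- sensors.sense(): the state, without advancing time (a new reading comes with each control period).
- vision.read_camera(name): name is "scene" or "top"; returns a dict with "pixels" (480x640x3 uint8, red, green, blue), "fx", "fy", "cx", "cy" (pixels), "rvec" (rotation vector, rad) and "tvec" (3), from world to camera coordinates, as OpenCV has them. Camera axes: x right, y down, z forward; pixel columns grow to the right and rows downward; lengths in m; the calibration is good to about 2 mm. A picture is of the moment at which its call begins. There is no depth.
- env.sign_off(): hands the job in; it is judged then, once.
Trained networks look in a picture, given as the dict that the camera call returned (one of the last four; its "shot" number tells which), for a name from the list of things; names that differ only in an ending like _2 or _b are one class to them, and where a whole thing is asked for, a point or a joint stands for the part that bears it (a point fixed in the world has none). Each returns a list of dicts, best first, with "p" (0 to 1); they miss things now and then, are a little off and sometimes report something else, mostly with a low value. They report only what shows in the picture. A call takes as long as a camera call. They do not tell look-alikes from the thing itself.
- nets.outline_of(query, picture): "region" (480x640 bool, what is visible of it) and "bbox" ([centre column, centre row, width, height] in pixels, round what is visible of it).
- nets.landmark_of(query, picture): "xy" ([column, row] in pixels: a listed point, or the origin of a listed thing).
The state is a dict: "time": time; "joint_positions": joint angles; "joint_velocities": joint speeds; "joint_efforts": joint torques, N m; "eef_pos": TCP position; "tcp_rot": TCP orientation; "contact_force": force on the tool from outside, world axes, zero at the start; "moment": the same for the moment, N m; "width": finger opening in m; "gripper_force": force on a finger pad.
Only numpy, scipy, OpenCV 4.12 (cv2) and the standard library are available. Lean on these libraries where they do the work, as an engineer would, in place of code of your own. Each camera call takes 0.05 s, during which the arm holds its last target. There are 200 camera calls.

## Working session

There is one attempt and no reset: what is moved stays moved. The work goes in short steps, Python scripts to look and compute and a tool call to move; the robot and the scene stay as the last step left them, time stands still between calls to the robot, and variables do not carry over. Pictures are saved under pics/ and viewed, at most 10 in all, crops included, and the job is handed in when it is done.

Besides the shell and the picture viewer there is one more tool, called after ">>>" as name([rows], argument=value, ...), one row to a line, values as JSON. drive_tool: Moves the arm, as the interface text tells. Its arguments: {"type":"object","properties":{"series":{"type":"array"}},"required":["series"]}

```bash
ls; mkdir -p pics; cat > h.py <<'E'
import numpy as np, cv2
from station import sensors, vision, env, nets
def shot(n): return vision.read_camera(n)
def save(p,name,crop=None,k=1):
    a=p["pixels"][:,:,::-1]
    if crop: c=crop; a=a[c[1]:c[3],c[0]:c[2]]
    if k!=1: a=cv2.resize(a,None,fx=k,fy=k,interpolation=cv2.INTER_CUBIC)
    cv2.imwrite("pics/"+name+".png",a)
def KRt(p):
    K=np.array([[p["fx"],0,p["cx"]],[0,p["fy"],p["cy"]],[0,0,1.]])
    return K,cv2.Rodrigues(np.array(p["rvec"],float))[0],np.array(p["tvec"],float).reshape(3)
def ray(p,xy):
    K,R,t=KRt(p); return -R.T@t, R.T@np.linalg.solve(K,[xy[0],xy[1],1.])
def atz(p,xy,z):
    c,d=ray(p,xy); return c+d*(z-c[2])/d[2]
def tri(pa,a,pb,b):
    A=[];B=[]
    for p,x in((pa,a),(pb,b)):
        c,d=ray(p,x); d=d/np.linalg.norm(d); P=np.eye(3)-np.outer(d,d); A.append(P);B.append(P@c)
    X=np.linalg.lstsq(np.vstack(A),np.hstack(B),rcond=None)[0]
    r=[np.linalg.norm(A[i]@X-B[i]) for i in(0,1)]
    return X,max(r)
def proj(p,X):
    K,R,t=KRt(p); q=K@(R@np.asarray(X,float)+t); return q[:2]/q[2]
E
python3 - <<'E'
from h import *
np.set_printoptions(precision=3,suppress=True)
s=shot("scene");t=shot("top");save(s,"s0");save(t,"t0")
for n,p in(("s",s),("t",t)):
    print(n,ray(p,(320,240)))
    for q in["globe","case","wineglass","candle","tablecard"]:
        print(q,[(round(d["p"],2),np.round(d["bbox"]).tolist()) for d in nets.outline_of(q,p)[:5]])
    for q in["globe_center","globe","cradle","lid_hinge","lid_edge","catch_pivot","catch_knob","case","wineglass","candle","tablecard"]:
        print(q,[(round(d["p"],2),np.round(d["xy"],1).tolist()) for d in nets.landmark_of(q,p)[:4]])
print(sensors.sense())
E
```

```text
pics
s (array([ 1.069, -0.195,  0.858]), array([-0.542,  0.163, -0.825]))
globe [(0.84, [278.0, 290.0, 28.0, 32.0]), (0.75, [325.0, 279.0, 29.0, 27.0]), (0.68, [279.0, 342.0, 31.0, 31.0]), (0.65, [334.0, 336.0, 28.0, 25.0])]
case [(0.55, [430.0, 199.0, 124.0, 122.0])]
wineglass [(0.57, [185.0, 229.0, 45.0, 75.0]), (0.54, [377.0, 240.0, 25.0, 12.0])]
candle [(0.73, [181.0, 292.0, 48.0, 70.0])]
tablecard [(0.9, [268.0, 220.0, 41.0, 50.0])]
globe_center [(0.97, [280.2, 337.7]), (0.84, [277.8, 283.0]), (0.74, [333.6, 335.1])]
globe [(0.84, [280.5, 294.5]), (0.71, [323.8, 286.8]), (0.63, [334.6, 346.9])]
cradle [(0.82, [407.4, 221.2])]
lid_hinge [(0.83, [435.9, 201.6])]
lid_edge [(0.85, [464.5, 158.0]), (0.69, [406.2, 223.1])]
catch_pivot [(0.84, [387.0, 235.5])]
catch_knob [(0.74, [368.9, 235.6])]
case [(0.92, [402.8, 222.8])]
wineglass [(0.72, [198.5, 254.8])]
candle [(0.69, [188.2, 309.9])]
tablecard [(0.77, [270.3, 234.2])]
t (array([ 0.509, -0.039,  1.036]), array([ 0.091, -0.004, -0.996]))
globe [(0.92, [369.0, 233.0, 21.0, 32.0]), (0.63, [321.0, 233.0, 28.0, 23.0]), (0.55, [335.0, 
[... 569 characters left out ...]
364.1, 312.2])]
catch_pivot [(0.67, [364.5, 310.0])]
catch_knob [(0.51, [267.6, 259.3])]
case [(0.64, [219.5, 286.5])]
wineglass [(0.96, [441.5, 303.3])]
candle [(0.95, [454.9, 237.9])]
tablecard [(0.86, [360.9, 311.3])]
{'time': 1.7, 'joint_positions': array([-0.845,  0.255,  0.108, -0.   , -1.424, -0.285]), 'joint_velocities': array([ 0.001,  0.001,  0.001,  0.   , -0.001,  0.001]), 'joint_efforts': array([ -0.   , -38.64 ,  23.806,   5.368,  -0.001,  -0.   ]), 'eef_pos': array([ 0.235, -0.497,  0.231]), 'tcp_rot': array([ 0.687, -3.066, -0.   ]), 'contact_force': array([-0.162, -0.115, -0.182]), 'moment': array([ 0.042, -0.011,  0.009]), 'gripper_force': 0.0, 'width': 0.08568063298731897}
```

View pics/s0.png

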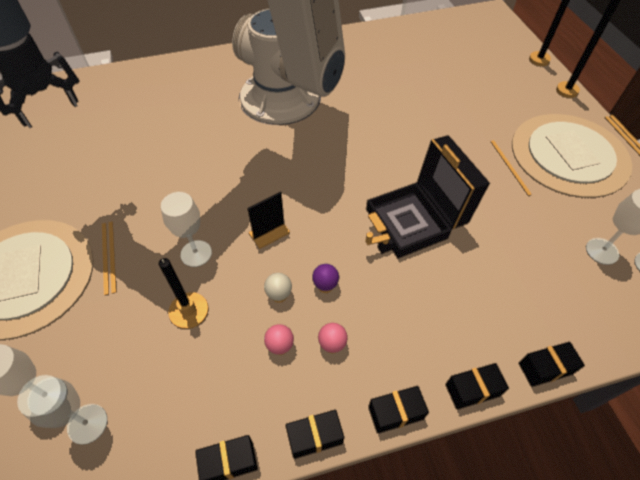

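View pics/t0.png

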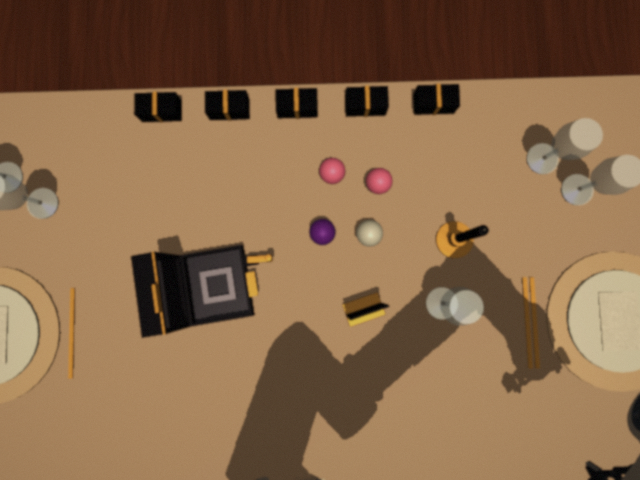

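Scene picture: white globe at (278,286), purple at (325,277), pink at (279,340) and (333,336). Top picture: white at (369,233), purple (322,232), pinks (332,171) and (379,181). The white one fits the description. The case stands open at scene (410,220) / top (220,285), its lid hinged on world +y. Next I measure these and check them in one enlarged crop.

```bash
cat >> h.py <<'E'
def case_pts(v):
    x,y,w,lid,cat=v
    R=np.array([[np.cos(w),-np.sin(w),0],[np.sin(w),np.cos(w),0],[0,0,1]])
    def W(l): return R@np.array(l,float)+[x,y,0]
    def L(px,a,b):  # along lid a, outward b
        return W([px,0.065-a*np.cos(lid)+b*np.sin(lid),0.036+a*np.sin(lid)+b*np.cos(lid)])
    C=lambda r,z:W([0.04-r*np.sin(cat),-0.08-r*np.cos(cat),z])
    return W,L,C
E
python3 - <<'E'
from h import *
from scipy.optimize import least_squares
np.set_printoptions(precision=4,suppress=True)
s=shot("scene");t=shot("top")
# globe: colour blob near the known pixels
G=[]
for p,c in((s,(278,286)),(t,(369,233))):
    hsv=cv2.cvtColor(p["pixels"],cv2.COLOR_RGB2HSV).astype(int)
    x0,y0=c[0]-25,c[1]-25
    h=hsv[y0:y0+50,x0:x0+50]; 
    m=((h[...,1]<95)&(h[...,2]>60)).astype(np.uint8)
    n,l,st,ce=cv2.connectedComponentsWithStats(m); k=1+np.argmax(st[1:,4]); print(st[k],ce[k]+[x0,y0])
    ct=max(cv2.findContours((l==k).astype(np.uint8),0,1)[0],key=len)
    (a,b),r=cv2.minEnclosingCircle(ct); print("circ",a+x0,b+y0,r); G.append((a+x0,b+y0))
print("globe",tri(s,G[0],t,G[1]))
obs=[]
for p in(s,t):
    for q in["cradle","lid_hinge","lid_edge","catch_pivot","catch_knob"]:
        for d in nets.landmark_of(q,p)[:1]:
            obs.append((p,q,d["xy"]))
def model(v):
    W,L,C=case_pts(v)
    return dict(cradle=W([0,0,.006]),lid_hinge=W([0,.065,.036]),lid_edge=L(0,.13,.046),catch_pivot=W([.04,-.08,.05]),catch_knob=C(.04,.074))
def f(v):
    m=model(v); return np.hstack([proj(p,m[q])-xy for p,q,xy in obs])
c=atz(t,(217,286),.006)
r=least_squares(f,[c[0],c[1],0.1,1.7,0.2],loss="soft_l1",f_scale=2)
print(r.x); print(np.round(f(r.x).reshape(-1,2),1).tolist())
np.save("case.npy",r.x)
def draw(p,v,off,k):
    W,L,C=case_pts(v); a=p["pixels"][:,:,::-1].copy()
    x0,y0,x1,y1=off; a=cv2.resize(a[y0:y1,x0:x1],None,fx=k,fy=k,interpolation=cv2.INTER_CUBIC)
    def pl(P,col):
        q=np.array([(proj(p,X)-[x0,y0]+.5)*k for X in P]); cv2.polylines(a,[np.int32(q*8)],True,col,1,cv2.LINE_AA,3)
    sg=[(-1,-1),(1,-1),(1,1),(-1,1)]
    pl([W([.075*i,.065*j,.036]) for i,j in sg],(0,255,0)); pl([W([.022*i,.022*j,.018]) for i,j in sg],(255,0,0))
    pl([L(-.075,0,0),L(.075,0,0),L(.075,.13,0),L(-.075,.13,0)],(255,255,0));pl([L(-.075,0,.046),L(.075,0,.046),L(.075,.13,.046),L(-.075,.13,.046)],(0,0,255))
    pl([C(0,.05),C(.04,.05),C(.04,.074)],(255,0,255))
    return a
A=draw(s,r.x,(355,125,495,265),2.85);B=draw(t,r.x,(125,220,285,350),2.5)
def z(p,o,k): return cv2.resize(p["pixels"][o[1]:o[3],o[0]:o[2],::-1],None,fx=k,fy=k,interpolation=cv2.INTER_CUBIC)
D=z(s,(250,255,360,365),1.8);E=z(t,(300,150,410,260),1.8)
im=np.zeros((600,800,3),np.uint8)
for I,(y,x) in((A,(0,0)),(B,(0,400)),(D,(400,0)),(E,(400,400))): im[y:y+I.shape[0],x:x+I.shape[1]]=I[:600-y,:800-x]
cv2.imwrite("pics/c1.png",im)
E
```

```text
[   0    0   50   50 2180] [277.5353 285.2298]
circ 277.5 285.5 34.64833068847656
[ 12  12  27  26 562] [369.0658 232.5552]
circ 368.9579448699951 232.920560836792 13.538161277770996
globe (array([ 0.6127, -0.1451,  0.036 ]), np.float64(0.0005530379228768394))
[0.5129 0.1744 0.1242 1.6194 0.0859]
[[-2.5, -0.5], [-0.4, -1.9], [-0.0, 0.6], [1.2, -1.2], [0.5, -1.1], [0.3, -1.2], [-83.5, 31.2], [-0.3, -2.0], [1.4, -2.1], [1.3, -0.6]]
```

View pics/c1.png

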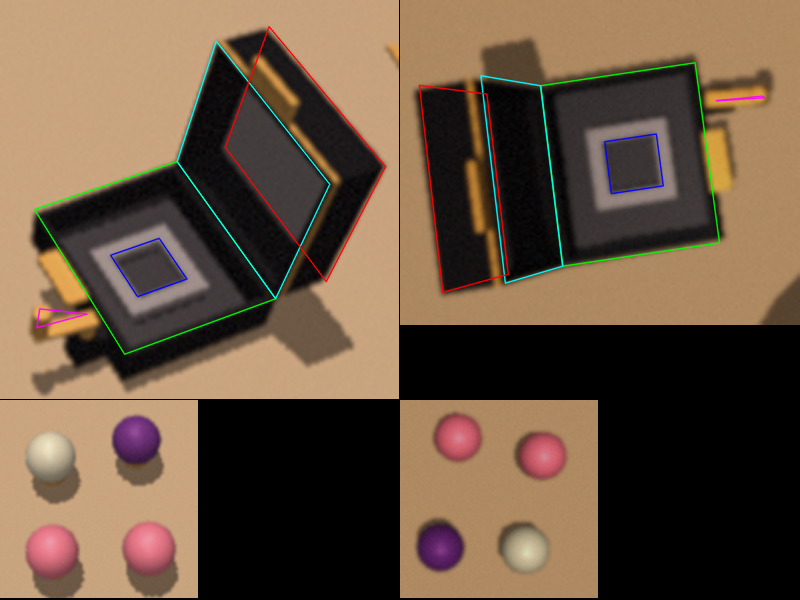

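The crop confirms it: the only white globe is at scene (277,285) and top (369,233), and the model overlay fits the case to within about 1–2 px. Now I refine the globe from two views, and the pocket from its light foam ring.

```bash
python3 - <<'E'
from h import *
np.set_printoptions(precision=4,suppress=True)
s=shot("scene");t=shot("top")
v=np.load("case.npy");W,L,C=case_pts(v)
def edge(p,c):   # globe outline: circle by Hough on saturation
    a=cv2.resize(p["pixels"][c[1]-30:c[1]+30,c[0]-30:c[0]+30],None,fx=4,fy=4,interpolation=cv2.INTER_CUBIC)
    ch=255-cv2.cvtColor(a,cv2.COLOR_RGB2HSV)[...,1]
    h=cv2.HoughCircles(ch,cv2.HOUGH_GRADIENT,1.5,200,param1=150,param2=15,minRadius=45,maxRadius=70)
    h=h[0,0]/4; return h[:2]+np.array(c)-30,h[2]
a,ra=edge(s,(278,285));b,rb=edge(t,(369,233)); print(a,ra,b,rb)
print("globe",tri(s,a,t,b),atz(s,a,.038),atz(t,b,.038))
F=[]
for p in(s,t):  # foam ring: light grey pixels within case interior
    m=np.zeros((480,640),np.uint8)
    cv2.fillPoly(m,[np.int32([proj(p,W([.05*i,.045*j,.018])) for i,j in((-1,-1),(1,-1),(1,1),(-1,1))])],1)
    g=p["pixels"].mean(2); m&=(g>np.percentile(g[m>0],70)-0).astype(np.uint8)
    th=cv2.threshold(p["pixels"].mean(2).astype(np.uint8)[m>0],0,255,cv2.THRESH_OTSU)
    mask=np.zeros_like(m); cv2.fillPoly(mask,[np.int32([proj(p,W([.05*i,.045*j,.018])) for i,j in((-1,-1),(1,-1),(1,1),(-1,1))])],1)
    g8=p["pixels"].mean(2).astype(np.uint8); tv=cv2.threshold(g8[mask>0],0,255,cv2.THRESH_OTSU)[0]
    mm=((g8>tv)&(mask>0)).astype(np.uint8)
    n,l,st,_=cv2.connectedComponentsWithStats(mm); k=1+np.argmax(st[1:,4]); print(st[k])
    ct=max(cv2.findContours((l==k).astype(np.uint8),0,1)[0],key=len); M=cv2.moments(ct); F.append((M["m10"]/M["m00"],M["m01"]/M["m00"]))
    print(F[-1],proj(p,W([0,0,.018])),cv2.minAreaRect(ct))
print("foam",tri(s,F[0],t,F[1]),[atz(p,f,.018) for p,f in zip((s,t),F)])
for q in("candle","wineglass","tablecard"):
    X=[atz(p,nets.landmark_of(q,p)[0]["xy"],0) for p in(s,t)]; print(q,*X)
print(sensors.sense()["time"])
E
```

```text
Traceback (most recent call last):
TypeError: 'NoneType' object is not subscriptable
```

```bash
python3 - <<'E'
from h import *
np.set_printoptions(precision=4,suppress=True)
s=shot("scene");t=shot("top")
v=np.load("case.npy");W,L,C=case_pts(v)
def largest(m):
    n,l,st,_=cv2.connectedComponentsWithStats(m.astype(np.uint8)); k=1+np.argmax(st[1:,4])
    return max(cv2.findContours((l==k).astype(np.uint8),0,1)[0],key=len)
def ball(p,c):
    a=p["pixels"][c[1]-24:c[1]+24,c[0]-24:c[0]+24]; S=cv2.cvtColor(a,cv2.COLOR_RGB2HSV)[...,1]
    tv=cv2.threshold(S,0,255,cv2.THRESH_OTSU)[0]; ct=largest(S<tv)
    (x,y),r=cv2.minEnclosingCircle(ct); e=cv2.fitEllipse(ct); print(tv,(x+c[0]-24,y+c[1]-24,r),e[1])
    return np.array(e[0])+np.array(c)-24
a=ball(s,(278,285));b=ball(t,(369,233)); print(a,b)
print("globe",tri(s,a,t,b),atz(s,a,.038),atz(t,b,.038))
F=[]
for p in(s,t):
    mask=np.zeros((480,640),np.uint8); cv2.fillPoly(mask,[np.int32([proj(p,W([.048*i,.043*j,.018])) for i,j in((-1,-1),(1,-1),(1,1),(-1,1))])],1)
    g=p["pixels"].mean(2).astype(np.uint8); tv=cv2.threshold(g[mask>0],0,255,cv2.THRESH_OTSU)[0]
    ct=largest((g>tv)&(mask>0)); r=cv2.minAreaRect(ct); M=cv2.moments(ct); F.append(np.array((M["m10"]/M["m00"],M["m01"]/M["m00"])))
    print(F[-1],proj(p,W([0,0,.018])),r)
print("foam",tri(s,F[0],t,F[1]),[atz(p,f,.018) for p,f in zip((s,t),F)])
for q in("candle","wineglass","tablecard"):
    print(q,*[atz(p,nets.landmark_of(q,p)[0]["xy"],0) for p in(s,t)])
print(sensors.sense()["time"])
E
```

```text
74.0 (277.50775146484375, 286.2209300994873, 13.968379020690918) (26.57731056213379, 26.7677001953125)
89.0 (368.99322509765625, 232.6273708343506, 13.247920989990234) (25.095813751220703, 25.621234893798828)
[277.4882 286.06  ] [369.1698 232.6161]
globe (array([ 0.6135, -0.1455,  0.0351]), np.float64(0.00040660234249871997)) [ 0.6149 -0.1461  0.038 ] [ 0.6133 -0.1448  0.038 ]
[406.766  219.0998] [406.4583 218.0458] ((406.9613342285156, 218.8994903564453), (26.923429489135742, 33.74403381347656), 68.96248626708984)
[217.2778 285.1887] [217.913  284.8283] ((217.15269470214844, 285.1338195800781), (32.752140045166016, 32.908103942871094), 81.02737426757812)
foam (array([0.5121, 0.1768, 0.0123]), np.float64(0.0002397981063731324)) [array([0.5158, 0.174 , 0.018 ]), array([0.5121, 0.1758, 0.018 ])]Traceback (most recent call last):
  File "<stdin>", line 23, in <module>
IndexError: list index out of range
```

>>> drive_tool([
  [1, [-0.05, 0.016, -0.1], 0],
  [1, [-0.74, 0.234, -0.1], -0.2],
  [1, [-0.74, 0.234, -0.1], -0.2],
  [1, [-0.74, 0.234, -0.1], -0.2],
  [1, [-0.74, 0.234, -0.1], -0.2],
  [1, [-0.74, 0.234, -0.1], -0.2],
  [1, [-0.74, 0.234, -0.1], -0.2],
  [1, [-0.74, 0.234, -0.1], -0.2],
  [1, [-0.74, 0.234, -0.1], -0.2],
  [1, [-0.74, 0.234, -0.1], -0.2],
])

```text
time: 3.6
eef_pos: [0.4628, -0.286, 0.2712]
tcp_rot: [2.364, -2.069, -0.0]
contact_force: [-0.7, 1.0, -0.4]
width: 0.0854
gripper_force: 0.0
```

```bash
cat >> h.py <<'E'
def frac(target,yaw=None,base=None,rot=None):
    """fractions for a target position (m) and yaw (deg) of tool y, from pose base/rot"""
    s=sensors.sense(); b=s["eef_pos"] if base is None else base
    R=cv2.Rodrigues(np.array(s["tcp_rot"] if rot is None else rot,float))[0]
    d=R.T@(np.asarray(target,float)-b)/.4
    y=np.degrees(np.arctan2(R[1,1],R[0,1])); sp=None if yaw is None else -((yaw-y+180)%360-180)/360
    return np.round(d,4).tolist(),y,sp
E
python3 -c "
from h import *
print(frac([.6138,-.1455,.271],187.5)); print(frac([.6138,-.1455,.1],187.5)); s=sensors.sense();print(s['joint_positions'])"
```

```text
([-0.2983, -0.4206, 0.0004], np.float64(-172.3989064781337), np.float64(0.0002808153385173126))
([-0.2982, -0.4207, 0.4279], np.float64(-172.3989064781337), np.float64(0.0002808153385173126))
[-2.65749510e-01  2.35581984e-01  1.82539078e-01  5.32846726e-05
 -1.51799325e+00  3.98410794e-01]
```

>>> drive_tool([
  [1, [-0.298, -0.421, 0], 0],
  [1, [-0.298, -0.421, 0], 0],
  [1, [-0.298, -0.421, 0], 0],
  [1, [-0.298, -0.421, 0], 0],
  [1, [-0.298, -0.421, 0.05], 0],
  [1, [-0.298, -0.421, 0.15], 0],
  [1, [-0.298, -0.421, 0.25], 0],
  [1, [-0.298, -0.421, 0.35], 0],
  [1, [-0.298, -0.421, 0.4], 0],
  [1, [-0.298, -0.421, 0.4], 0],
])

```text
time: 4.6
eef_pos: [0.6121, -0.1466, 0.1074]
tcp_rot: [2.354, -2.074, -0.01]
contact_force: [-0.0, 0.2, -0.4]
width: 0.0855
gripper_force: 0.0
```

```bash
python3 - <<'E'
from h import *
s=shot("scene");t=shot("top")
A=cv2.resize(s["pixels"][170:370,200:400,::-1],None,fx=2,fy=2);B=cv2.resize(t["pixels"][130:330,270:470,::-1],None,fx=2,fy=2)
cv2.imwrite("pics/c2.png",np.hstack([A,B]))
print(frac([.6138,-.1455,.013],187.5)); print(sensors.sense()["eef_pos"])
E
```

```text
([-0.0049, 0.0025, 0.2479], np.float64(-172.72740642526173), np.float64(-0.0006316845146159267))
[ 0.61495899 -0.14723594  0.11217985]
```

View pics/c2.png

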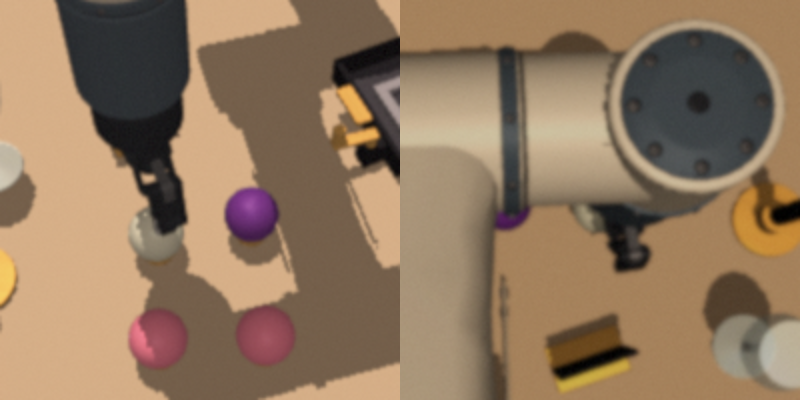

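The picture shows the gripper straight above the white globe at crop (155,235), fingers straddling it and the neighbours clear. I descend.

>>> drive_tool([
  [1, [-0.004, 0.002, 0], 0],
  [1, [-0.004, 0.002, 0.04], 0],
  [1, [-0.004, 0.002, 0.1], 0],
  [1, [-0.004, 0.002, 0.16], 0],
  [1, [-0.004, 0.002, 0.21], 0],
  [0.9, [-0.004, 0.002, 0.245], 0],
  [0.8, [-0.004, 0.002, 0.245], 0],
  [0.74, [-0.004, 0.002, 0.245], 0],
  [0.72, [-0.004, 0.002, 0.245], 0],
  [0.71, [-0.004, 0.002, 0.245], 0],
])

```text
time: 5.7
eef_pos: [0.6143, -0.1455, 0.0146]
tcp_rot: [-2.357, 2.075, -0.003]
contact_force: [-0.6, 0.5, -0.8]
width: 0.06
gripper_force: 0.0
```

>>> drive_tool([
  [0.7, [0, 0, 0], 0],
  [0.69, [0, 0, 0], 0],
  [0.68, [0, 0, 0], 0],
  [0.675, [0, 0, 0], 0],
  [0.67, [0, 0, 0], 0],
  [0.665, [0, 0, 0], 0],
  [0.665, [0, 0, 0], 0],
])

```text
time: 6.4
eef_pos: [0.6134, -0.1455, 0.0133]
tcp_rot: [2.358, -2.076, -0.0]
contact_force: [0.6, -0.9, 0.7]
width: 0.0567
gripper_force: 0.0
```

>>> drive_tool([
  [0.66, [0, 0, 0], 0],
  [0.66, [0, 0, 0], 0],
  [0.657, [0, 0, 0], 0],
  [0.657, [0, 0, 0], 0],
])

```text
time: 6.8
eef_pos: [0.6134, -0.1455, 0.0133]
tcp_rot: [2.358, -2.076, -0.0]
contact_force: [0.4, -0.5, 0.1]
width: 0.0563
gripper_force: 0.1
```

>>> drive_tool([
  [0.654, [0, 0, 0], 0],
  [0.651, [0, 0, 0], 0],
  [0.651, [0, 0, 0], 0],
])

```text
time: 7.1
eef_pos: [0.6133, -0.1455, 0.0133]
tcp_rot: [2.357, -2.076, -0.0]
contact_force: [-0.8, 0.4, 1.1]
width: 0.0557
gripper_force: 2.8
```

>>> drive_tool([
  [0.646, [0, 0, 0], 0],
  [0.646, [0, 0, 0], 0],
  [0.646, [0, 0, 0], 0],
])

```text
time: 7.4
eef_pos: [0.6133, -0.1455, 0.0134]
tcp_rot: [2.357, -2.076, -0.0]
contact_force: [-1.3, -0.6, 2.5]
width: 0.0551
gripper_force: 8.7
```

>>> drive_tool([
  [0.642, [0, 0, 0], 0],
  [0.638, [0, 0, 0], 0],
  [0.638, [0, 0, 0], 0],
  [0.638, [0, 0, 0], 0],
])

```text
time: 7.8
eef_pos: [0.6134, -0.1455, 0.0135]
tcp_rot: [2.357, -2.076, -0.0]
contact_force: [-3.1, 0.6, 4.9]
width: 0.0548
gripper_force: 21.2
```

>>> drive_tool([
  [0.636, [0, 0, 0], 0],
  [0.636, [0, 0, -0.002], 0],
  [0.636, [0, 0, -0.005], 0],
  [0.636, [0, 0, -0.012], 0],
  [0.636, [0, 0, -0.025], 0],
  [0.636, [0, 0, -0.025], 0],
])

```text
time: 8.4
eef_pos: [0.6142, -0.1455, 0.0242]
tcp_rot: [-2.357, 2.076, -0.002]
contact_force: [-0.3, 0.3, -1.5]
width: 0.0546
gripper_force: 24.8
```

```bash
python3 -c "
from h import *
print(frac([.513,.1752,.14],187.5))"
```

```text
([-0.8273, 0.149, -0.2901], np.float64(-172.73177815308566), np.float64(-0.0006438282030157122))
```

>>> drive_tool([
  [0.636, [0, 0, -0.04], 0],
  [0.636, [0, 0, -0.1], 0],
  [0.636, [0, 0, -0.17], 0],
  [0.636, [-0.03, 0.005, -0.23], 0],
  [0.636, [-0.08, 0.014, -0.27], 0],
  [0.636, [-0.15, 0.027, -0.29], 0],
  [0.636, [-0.23, 0.041, -0.29], 0],
  [0.636, [-0.31, 0.056, -0.29], 0],
  [0.636, [-0.39, 0.07, -0.29], 0],
  [0.636, [-0.47, 0.085, -0.29], 0],
  [0.636, [-0.55, 0.099, -0.29], 0],
  [0.636, [-0.63, 0.113, -0.29], 0],
])

```text
time: 9.6
eef_pos: [0.5363, 0.1, 0.1395]
tcp_rot: [-2.357, 2.076, -0.0]
contact_force: [0.3, 0.3, -0.8]
width: 0.0548
gripper_force: 24.9
```

>>> drive_tool([
  [0.636, [-0.07, 0.013, 0], 0],
  [0.636, [-0.12, 0.022, 0], 0],
  [0.636, [-0.16, 0.029, 0], 0],
  [0.636, [-0.185, 0.034, 0], 0],
  [0.636, [-0.197, 0.036, 0], 0],
  [0.636, [-0.197, 0.036, 0], 0],
  [0.636, [-0.197, 0.036, 0], 0],
])

```text
time: 10.3
eef_pos: [0.5127, 0.1746, 0.1393]
tcp_rot: [2.357, -2.077, 0.0]
contact_force: [0.2, 0.3, -1.7]
width: 0.0549
gripper_force: 24.9
```

```bash
python3 - <<'E'
from h import *
s=shot("scene");t=shot("top")
A=cv2.resize(s["pixels"][110:290,330:530,::-1],None,fx=2,fy=2);B=cv2.resize(t["pixels"][190:370,110:310,::-1],None,fx=2,fy=2)
cv2.imwrite("pics/c3.png",np.hstack([A,B]))
print(frac([.513,.1752,.0195],187.5)); S=sensors.sense();print(S["eef_pos"],S["gripper_force"],S["time"],S["joint_positions"])
E
```

```text
([-0.0017, -0.0009, 0.2994], np.float64(-172.79448957520174), np.float64(-0.0008180265977826037))
[0.51274258 0.17450889 0.13927529] 24.91747498512268 10.4 [ 6.17178522e-01  2.84488177e-01 -8.99902020e-02  8.39819665e-05
 -1.19639502e+00 -4.91449356e-01]
```

View pics/c3.png

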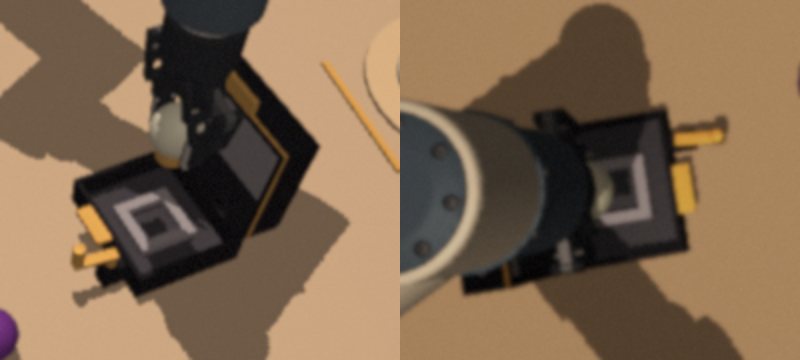

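The globe hangs upright in the gripper at scene crop (175,130), with the lid clear behind it. I lower it, slowly at the end.

>>> drive_tool([
  [0.636, [-0.002, -0.001, 0.02], 0],
  [0.636, [-0.002, -0.001, 0.06], 0],
  [0.636, [-0.002, -0.001, 0.11], 0],
  [0.636, [-0.002, -0.001, 0.16], 0],
  [0.636, [-0.002, -0.001, 0.2], 0],
  [0.636, [-0.002, -0.001, 0.23], 0],
  [0.636, [-0.002, -0.001, 0.25], 0],
  [0.636, [-0.002, -0.001, 0.26], 0],
  [0.636, [-0.002, -0.001, 0.26], 0],
])

```text
time: 11.3
eef_pos: [0.5129, 0.1759, 0.0351]
tcp_rot: [2.357, -2.076, -0.0]
contact_force: [-0.7, 0.3, -1.4]
width: 0.055
gripper_force: 24.9
```

>>> drive_tool([
  [0.636, [0, 0, 0.008], 0],
  [0.636, [0, 0, 0.016], 0],
  [0.636, [0, 0, 0.024], 0],
  [0.636, [0, 0, 0.03], 0],
  [0.636, [0, 0, 0.033], 0],
  [0.636, [0, 0, 0.033], 0],
])

```text
time: 11.9
eef_pos: [0.5127, 0.1759, 0.0219]
tcp_rot: [2.357, -2.076, -0.0]
contact_force: [0.1, 0.0, -1.3]
width: 0.0549
gripper_force: 24.9
```

No resistance at the foam, so the collar is in the pocket. Last 2–3 mm in small steps.

>>> drive_tool([
  [0.636, [0, 0, 0.002], 0],
  [0.636, [0, 0, 0.004], 0],
  [0.636, [0, 0, 0.0055], 0],
  [0.636, [0, 0, 0.0055], 0],
])

```text
time: 12.3
eef_pos: [0.5128, 0.176, 0.0198]
tcp_rot: [2.357, -2.076, -0.0]
contact_force: [0.1, 0.6, -1.5]
width: 0.055
gripper_force: 24.9
```

>>> drive_tool([
  [0.636, [0, 0, 0.001], 0],
  [0.636, [0, 0, 0.002], 0],
  [0.636, [0, 0, 0.002], 0],
])

```text
time: 12.6
eef_pos: [0.5129, 0.176, 0.0195]
tcp_rot: [-2.358, 2.076, -0.0]
contact_force: [-1.3, -0.1, 3.2]
width: 0.0546
gripper_force: 25.2
```

>>> drive_tool([
  [0.642, [0, 0, 0], 0],
  [0.648, [0, 0, 0], 0],
  [0.654, [0, 0, 0], 0],
  [0.66, [0, 0, 0], 0],
  [0.68, [0, 0, 0], 0],
  [0.72, [0, 0, 0], 0],
  [0.78, [0, 0, 0], 0],
  [0.85, [0, 0, 0], 0],
  [0.9, [0, 0, 0], 0],
  [0.9, [0, 0, 0], 0],
])

```text
time: 13.6
eef_pos: [0.5128, 0.176, 0.0191]
tcp_rot: [2.357, -2.076, -0.0]
contact_force: [-0.1, -0.2, -0.5]
width: 0.0765
gripper_force: 0.0
```

>>> drive_tool([
  [0.9, [0, 0, -0.03], 0],
  [0.9, [0, 0, -0.09], 0],
  [0.9, [0, 0, -0.17], 0],
  [0.9, [0, 0, -0.28], 0],
  [0.8, [0, 0, -0.4], 0],
  [0.6, [0, 0, -0.5], 0],
  [0.4, [0, 0, -0.55], 0],
  [0.2, [-0.1, 0.017, -0.55], 0],
  [0, [-0.2, 0.034, -0.55], 0],
  [0, [-0.2, 0.034, -0.55], 0],
])

```text
time: 14.6
eef_pos: [0.488, 0.2569, 0.2398]
tcp_rot: [-2.36, 2.072, 0.001]
contact_force: [0.2, 0.3, 0.1]
width: 0.0004
gripper_force: 0.0
```

```bash
python3 - <<'E'
from h import *
s=shot("scene")
A=cv2.resize(s["pixels"][110:290,330:530,::-1],None,fx=3.3,fy=3.3,interpolation=cv2.INTER_CUBIC)
cv2.imwrite("pics/c4.png",A)
S=sensors.sense();print(S["eef_pos"],S["time"],S["joint_positions"],S["width"])
E
```

```text
[0.48851923 0.25530216 0.23984418] 14.65 [ 7.65405470e-01  2.54791355e-01  1.29389919e-01 -1.06512416e-04
 -1.44466838e+00 -6.35785517e-01] 9.341072057339752e-05
```

View pics/c4.png

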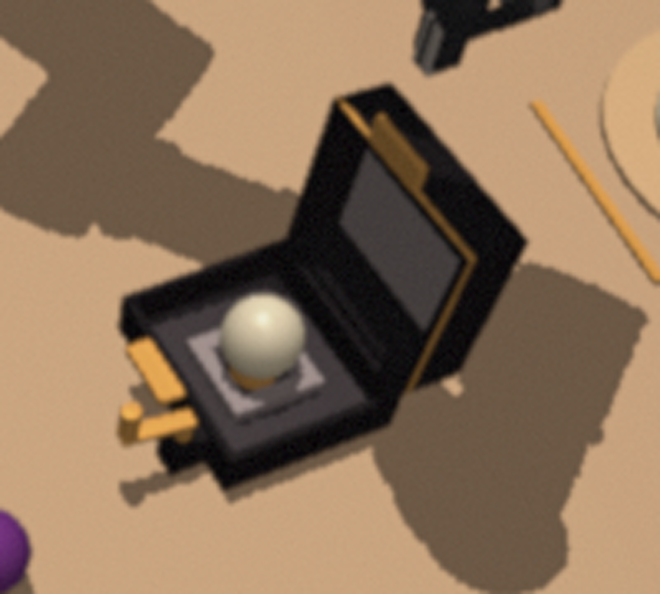

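The globe stands upright in the middle of the foam pocket at crop (262,340), and the lid is still open. Next, the lid-closing path.

```bash
cat >> h.py <<'E'
CASE=[.513,.1755,.13,1.62,.086]
def tcp_lid(th,a=.11,gap=0.):
    W,L,C=case_pts([*CASE[:3],th,0]); p=L(0,a,.046+gap); return p+.011*np.array([-np.sin(CASE[2]),np.cos(CASE[2]),0])
def lidrows(ths,gap=0.,a=.11):
    return [frac(tcp_lid(th,a,gap))[0] for th in ths]
E
python3 - <<'E'
from h import *
p=tcp_lid(1.62,gap=.03); print(p, frac([p[0],p[1],.24]),frac(p))
E
```

```text
[0.49260618 0.33149077 0.1421289 ] ([-0.1876, -0.0347, -0.0003], np.float64(-172.5740969906767), None) ([-0.1874, -0.0346, 0.2444], np.float64(-172.5740969906767), None)
```

>>> drive_tool([
  [0, [-0.1, -0.018, 0], 0],
  [0, [-0.188, -0.035, 0], 0],
  [0, [-0.188, -0.035, 0], 0],
  [0, [-0.188, -0.035, 0.06], 0],
  [0, [-0.188, -0.035, 0.15], 0],
  [0, [-0.188, -0.035, 0.22], 0],
  [0, [-0.188, -0.035, 0.244], 0],
  [0, [-0.188, -0.035, 0.244], 0],
  [0, [-0.188, -0.035, 0.244], 0],
])

```text
time: 15.55
eef_pos: [0.4947, 0.3301, 0.1435]
tcp_rot: [-2.355, 2.075, -0.002]
contact_force: [0.5, 0.7, 0.8]
width: -0.0002
gripper_force: 0.0
```

```bash
python3 - <<'E'
from h import *
S=sensors.sense();print(S["eef_pos"],S["contact_force"],S["time"])
p=tcp_lid(1.62,gap=.006);print(frac(p,187.45))
for th in np.arange(1.60,-.03,-.04): print(round(th,2),np.round(frac(tcp_lid(th))[0],3).tolist())
E
```

```text
[0.49469056 0.33013477 0.14346559] [0.47042832 0.66841326 0.7523519 ] 15.55
([0.0559, 0.0045, 0.0003], np.float64(-172.75009264914078), np.float64(-0.0005558129142798407))
1.6 [0.076, 0.004, -0.003]
1.56 [0.087, 0.004, -0.008]
1.52 [0.098, 0.004, -0.012]
1.48 [0.11, 0.004, -0.016]
1.44 [0.121, 0.004, -0.019]
1.4 [0.133, 0.004, -0.022]
1.36 [0.144, 0.004, -0.024]
1.32 [0.156, 0.004, -0.026]
1.28 [0.168, 0.004, -0.028]
1.24 [0.18, 0.004, -0.029]
1.2 [0.192, 0.004, -0.03]
1.16 [0.204, 0.004, -0.03]
1.12 [0.216, 0.004, -0.029]
1.08 [0.227, 0.004, -0.028]
1.04 [0.239, 0.004, -0.027]
1.0 [0.251, 0.004, -0.025]
0.96 [0.263, 0.004, -0.023]
0.92 [0.274, 0.004, -0.02]
0.88 [0.286, 0.004, -0.017]
0.84 [0.297, 0.004, -0.013]
0.8 [0.308, 0.004, -0.009]
0.76 [0.319, 0.004, -0.004]
0.72 [0.33, 0.004, 0.0]
0.68 [0.341, 0.004, 0.006]
0.64 [0.351, 0.004, 0.012]
0.6 [0.361, 0.004, 0.018]
0.56 [0.371, 0.004, 0.025]
0.52 [0.381, 0.004, 0.032]
0.48 [0.39, 0.004, 0.039]
0.44 [0.399, 0.004, 0.047]
0.4 [0.408, 0.004, 0.055]
0.36 [0.416, 0.004, 0.064]
0.32 [0.424, 0.004, 0.072]
0.28 [0.432, 0.003, 0.082]
0.24 [0.439, 0.003, 0.091]
0.2 [0.446, 0.003, 0.101]
0.16 [0.453, 0.004, 0.111]
0.12 [0.459, 0.004, 0.121]
0.08 [0.464, 0.004, 0.132]
0.04 [0.47, 0.004, 0.142]
-0.0 [0.474, 0.004, 0.153]
```

>>> drive_tool([
  [0, [0.025, 0.004, 0], 0],
  [0, [0.05, 0.004, 0], 0],
  [0, [0.06, 0.004, 0], 0],
  [0, [0.068, 0.004, -0.001], 0],
  [0, [0.076, 0.004, -0.003], 0],
  [0, [0.084, 0.004, -0.007], 0],
  [0, [0.092, 0.004, -0.01], 0],
  [0, [0.1, 0.004, -0.013], 0],
  [0, [0.108, 0.004, -0.015], 0],
  [0, [0.116, 0.004, -0.018], 0],
  [0, [0.124, 0.004, -0.02], 0],
  [0, [0.132, 0.004, -0.022], 0],
])

```text
time: 16.75
eef_pos: [0.4989, 0.2771, 0.1504]
tcp_rot: [-2.357, 2.076, -0.0]
contact_force: [1.7, 4.0, 2.2]
width: 0.0
gripper_force: 2.0
```

>>> drive_tool([
  [0, [0.009, 0, -0.002], 0],
  [0, [0.018, 0, -0.003], 0],
  [0, [0.027, 0, -0.005], 0],
  [0, [0.036, 0, -0.006], 0],
  [0, [0.045, 0, -0.007], 0],
  [0, [0.054, 0, -0.0075], 0],
  [0, [0.063, 0, -0.008], 0],
  [0, [0.072, 0, -0.008], 0],
  [0, [0.081, 0, -0.007], 0],
  [0, [0.09, 0, -0.0065], 0],
  [0, [0.099, 0, -0.0055], 0],
  [0, [0.108, 0, -0.0045], 0],
])

```text
time: 17.95
eef_pos: [0.5043, 0.2342, 0.1522]
tcp_rot: [-2.357, 2.076, -0.0]
contact_force: [1.4, 2.4, 2.7]
width: 0.0002
gripper_force: 1.5
```

>>> drive_tool([
  [0, [0.009, 0, 0.001], 0],
  [0, [0.018, 0, 0.0025], 0],
  [0, [0.027, 0, 0.005], 0],
  [0, [0.036, 0, 0.007], 0],
  [0, [0.045, 0, 0.009], 0],
  [0, [0.054, 0, 0.0125], 0],
  [0, [0.063, 0, 0.0155], 0],
  [0, [0.072, 0, 0.0195], 0],
  [0, [0.081, 0, 0.0235], 0],
  [0, [0.09, 0, 0.027], 0],
  [0, [0.098, 0, 0.031], 0],
  [0, [0.106, 0, 0.035], 0],
])

```text
time: 19.15
eef_pos: [0.5095, 0.1922, 0.1379]
tcp_rot: [2.357, -2.076, -0.0]
contact_force: [1.1, 1.4, 1.8]
width: 0.0002
gripper_force: 1.2
```

>>> drive_tool([
  [0, [0.008, 0, 0.005], 0],
  [0, [0.015, 0, 0.0095], 0],
  [0, [0.022, 0, 0.0145], 0],
  [0, [0.029, 0, 0.019], 0],
  [0, [0.036, 0, 0.024], 0],
  [0, [0.043, 0, 0.03], 0],
  [0, [0.05, 0, 0.036], 0],
  [0, [0.056, 0, 0.041], 0],
  [0, [0.062, 0, 0.0465], 0],
  [0, [0.068, 0, 0.053], 0],
  [0, [0.074, 0, 0.0595], 0],
  [0, [0.08, 0, 0.066], 0],
])

```text
time: 20.35
eef_pos: [0.5135, 0.1605, 0.1114]
tcp_rot: [2.357, -2.076, -0.0]
contact_force: [0.7, 0.2, 1.9]
width: 0.0003
gripper_force: 1.0
```

>>> drive_tool([
  [0, [0.005, 0, 0.006], 0],
  [0, [0.009, 0, 0.0115], 0],
  [0, [0.013, 0, 0.0165], 0],
  [0, [0.017, 0, 0.0225], 0],
  [0, [0.021, 0, 0.028], 0],
  [0, [0.025, 0, 0.0335], 0],
  [0, [0.029, 0, 0.0395], 0],
  [0, [0.032, 0, 0.045], 0],
  [0, [0.035, 0, 0.0505], 0],
  [0, [0.038, 0, 0.057], 0],
  [0, [0.041, 0, 0.062], 0],
  [0, [0.044, 0, 0.067], 0],
])

```text
time: 21.55
eef_pos: [0.5156, 0.1434, 0.0846]
tcp_rot: [2.357, -2.077, -0.001]
contact_force: [0.1, 0.7, 1.3]
width: 0.0004
gripper_force: 0.6
```

>>> drive_tool([
  [0, [0.001, 0, 0.002], 0],
  [0, [0.001, 0, 0.004], 0],
  [0, [0.002, 0, 0.006], 0],
  [0, [0.002, 0, 0.0075], 0],
  [0, [0.002, 0, 0.0075], 0],
])

```text
time: 22.05
eef_pos: [0.5157, 0.1422, 0.0821]
tcp_rot: [2.357, -2.076, 0.0]
contact_force: [-1.3, -2.3, 4.7]
width: -0.0002
gripper_force: 2.1
```

>>> drive_tool([
  [0, [0, 0, 0.001], 0],
  [0, [0, 0, 0.002], 0],
  [0, [0, 0, 0.002], 0],
])

```text
time: 22.35
eef_pos: [0.5157, 0.1422, 0.082]
tcp_rot: [2.358, -2.076, 0.001]
contact_force: [-3.6, -1.4, 10.4]
width: -0.0
gripper_force: 4.7
```

>>> drive_tool([
  [0, [0, 0, -0.01], 0],
  [0, [0, 0, -0.05], 0],
  [0, [0, 0, -0.12], 0],
  [0, [0, 0, -0.2], 0],
  [0, [0, 0, -0.2], 0],
])

```text
time: 22.85
eef_pos: [0.5184, 0.1435, 0.1656]
tcp_rot: [-2.352, 2.071, -0.006]
contact_force: [0.5, 0.2, -0.5]
width: 0.0001
gripper_force: 0.0
```

```bash
python3 - <<'E'
from h import *
W,L,C=case_pts(CASE)
for P in([.095,-.115,.162],[.095,-.115,.06]): print(W(P),frac(W(P),187.45))
E
```

```text
[0.62210631 0.07378563 0.162     ] ([0.2059, -0.2349, 0.0103], np.float64(-172.71328266171147), np.float64(-0.0004535629491985876))
[0.62210631 0.07378563 0.06      ] ([0.2065, -0.2328, 0.2653], np.float64(-172.71328266171147), np.float64(-0.0004535629491985876))
```

>>> drive_tool([
  [0, [0.1, -0.115, 0], 0],
  [0, [0.207, -0.234, 0], 0],
  [0, [0.207, -0.234, 0], 0],
  [0, [0.207, -0.234, 0], 0],
  [0, [0.207, -0.234, 0], 0],
])

```text
time: 23.35
eef_pos: [0.6191, 0.072, 0.1599]
tcp_rot: [2.356, -2.077, -0.002]
contact_force: [-1.1, 0.3, -0.5]
width: 0.0004
gripper_force: 0.0
```

```bash
python3 - <<'E'
from h import *
s=shot("scene");t=shot("top")
for n,p in(("s",s),("t",t)):
    for q in("catch_knob","lid_edge","catch_pivot"): print(n,q,[(round(d["p"],2),np.round(d["xy"],1).tolist()) for d in nets.landmark_of(q,p)[:2]])
for th in(0,.03): print(th,[proj(s,case_pts([*CASE[:3],th,.086])[1](x,.13,.046)).round(1).tolist() for x in(-.075,.075)])
W,L,C=case_pts(CASE); print("pred knob",proj(s,C(.04,.074)),proj(t,C(.04,.074)),"pivot",proj(s,W([.04,-.08,.05])))
A=cv2.resize(s["pixels"][160:290,340:510,::-1],None,fx=4.5,fy=4.5,interpolation=cv2.INTER_CUBIC)
cv2.imwrite("pics/c5.png",A); S=sensors.sense(); print(S["eef_pos"],S["time"])
E
```

```text
s catch_knob [(0.71, [369.4, 236.6])]
s lid_edge [(0.84, [386.1, 207.7])]
s catch_pivot [(0.8, [386.5, 236.8])]
t catch_knob [(0.62, [269.2, 256.0])]
t lid_edge [(0.58, [241.7, 279.0])]
t catch_pivot [(0.63, [252.6, 258.0])]
0 [[368.8, 184.5], [402.2, 236.2]]
0.03 [[369.5, 183.2], [403.2, 234.8]]
pred knob [369.05932874 232.90521907] [268.4309979 257.3945981] pivot [385.56467678 234.6274321 ]
[0.61894487 0.07267955 0.16139926] 23.75
```

View pics/c5.png

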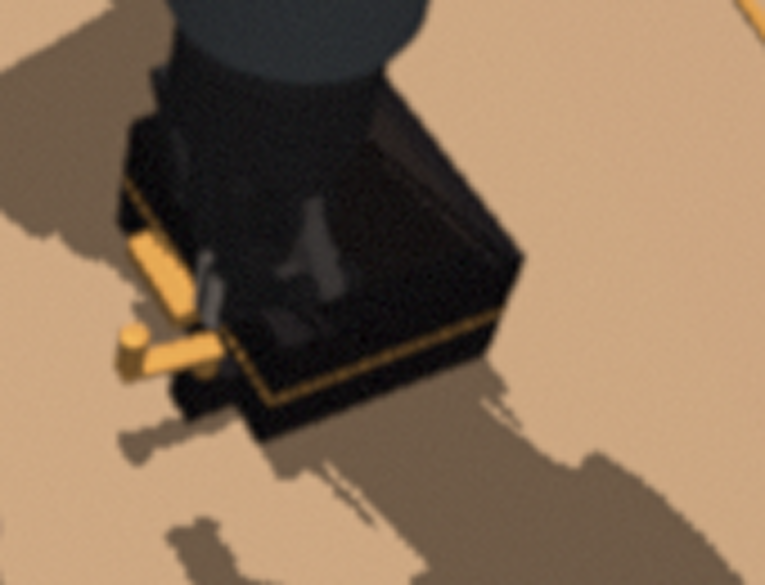

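The lid sits edge to edge: the brass rim line at (265,400) is flush with the lower half, and the knob top is at crop (133,332), as predicted. Next I turn the catch, first pushing −x, then +y.

```bash
python3 - <<'E'
from h import *
W,L,C=case_pts(CASE)
k=lambda th:(.04-.04*np.sin(th),-.08-.04*np.cos(th))
P=[("down",.095,-.118,.06),("near",.064,-.121,.06)]
P+=[(round(th,2),k(th)[0]+.0215,k(th)[1]-.003,.06) for th in(.1,.2,.3,.4,.5,.6,.7,.8,.9)]
P+=[("b1",.038,-.109,.06),("b2",.038,-.137,.06),("b3",.004,-.137,.06)]
P+=[("B",k(th)[0]*.7,k(th)[1]-.018,.06) for th in(.9,1.0,1.1,1.2,1.3,1.4,1.5,1.57,1.62)]
for n,*p in P: print(n,frac(W(p))[0])
E
```

```text
down [0.0058, -0.0081, 0.2535]
near [0.0135, 0.0694, 0.2535]
0.1 [0.0181, 0.0856, 0.2535]
0.2 [0.0166, 0.0955, 0.2535]
0.3 [0.0141, 0.1052, 0.2534]
0.4 [0.0107, 0.1146, 0.2534]
0.5 [0.0064, 0.1236, 0.2534]
0.6 [0.0012, 0.1321, 0.2534]
0.7 [-0.0048, 0.1401, 0.2534]
0.8 [-0.0116, 0.1474, 0.2534]
0.9 [-0.0191, 0.154, 0.2534]
b1 [-0.0163, 0.1345, 0.2534]
b2 [0.0537, 0.1343, 0.2534]
b3 [0.0539, 0.2193, 0.2534]
B [0.0186, 0.2142, 0.2534]
B [0.0104, 0.2183, 0.2534]
B [0.0018, 0.2218, 0.2534]
B [-0.0073, 0.2247, 0.2534]
B [-0.0168, 0.2269, 0.2534]
B [-0.0266, 0.2285, 0.2534]
B [-0.0365, 0.2293, 0.2534]
B [-0.0435, 0.2295, 0.2534]
B [-0.0485, 0.2295, 0.2534]
```

>>> drive_tool([
  [0, [0.006, -0.008, 0.05], 0],
  [0, [0.006, -0.008, 0.15], 0],
  [0, [0.006, -0.008, 0.22], 0],
  [0, [0.006, -0.008, 0.253], 0],
  [0, [0.006, -0.008, 0.253], 0],
  [0, [0.01, 0.03, 0.253], 0],
  [0, [0.0135, 0.055, 0.253], 0],
  [0, [0.0135, 0.069, 0.253], 0],
  [0, [0.016, 0.078, 0.253], 0],
  [0, [0.018, 0.0856, 0.253], 0],
  [0, [0.018, 0.0856, 0.253], 0],
])

```text
time: 24.85
eef_pos: [0.5863, 0.0607, 0.0603]
tcp_rot: [-2.357, 2.076, -0.001]
contact_force: [-0.9, -0.6, -0.2]
width: -0.0
gripper_force: 0.0
```

>>> drive_tool([
  [0, [-0.001, 0.005, 0], 0],
  [0, [-0.002, 0.01, 0], 0],
  [0, [-0.003, 0.015, 0], 0],
  [0, [-0.004, 0.02, 0], 0],
  [0, [-0.006, 0.025, 0], 0],
  [0, [-0.0075, 0.029, 0], 0],
  [0, [-0.0095, 0.034, 0], 0],
  [0, [-0.0115, 0.038, 0], 0],
  [0, [-0.017, 0.0465, 0], 0],
  [0, [-0.023, 0.0545, 0], 0],
  [0, [-0.03, 0.062, 0], 0],
  [0, [-0.03, 0.062, 0], 0],
])

```text
time: 26.05
eef_pos: [0.5595, 0.0699, 0.0599]
tcp_rot: [2.358, -2.076, -0.001]
contact_force: [-0.4, -0.5, 1.5]
width: -0.0001
gripper_force: 0.0
```

```bash
python3 - <<'E'
from h import *
s=shot("scene")
print(nets.landmark_of("catch_knob",s)[:2])
for c in(.086,.4,.6,.8,1.): print(c,proj(s,case_pts([*CASE[:4],c])[2](.04,.074)).round(1))
cv2.imwrite("pics/c6.png",cv2.resize(s["pixels"][160:290,340:510,::-1],None,fx=4.5,fy=4.5,interpolation=cv2.INTER_CUBIC))
E
```

```text
[{'xy': [366.8, 222.9], 'p': 0.55}]
0.086 [369.1 232.9]
0.4 [367.7 228. ]
0.6 [367.8 224.9]
0.8 [368.7 222. ]
1.0 [370.3 219.3]
```

View pics/c6.png

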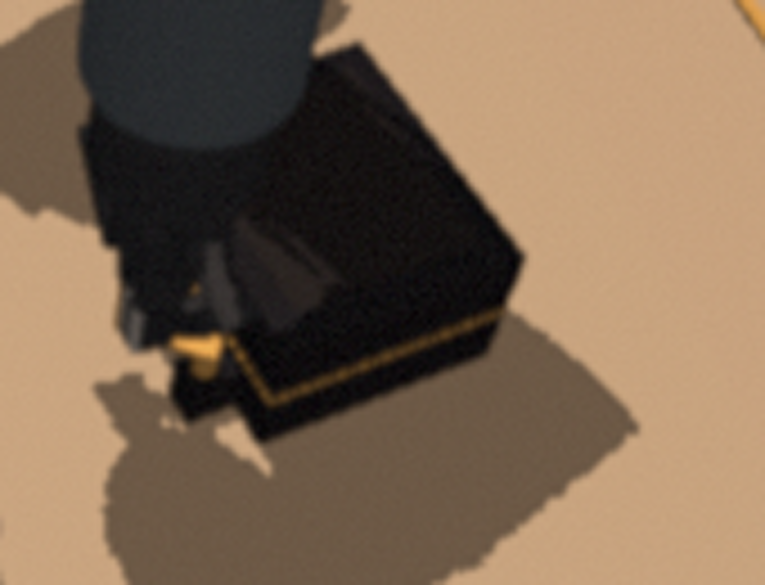

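The catch has followed to about 0.7–0.8 rad, with the finger behind the knob at crop (135,320). I go round to its outer side and finish with a +y push.

>>> drive_tool([
  [0, [0, -0.02, 0], 0],
  [0, [0.03, -0.022, 0], 0],
  [0, [0.068, -0.022, 0], 0],
  [0, [0.068, -0.022, 0], 0],
  [0, [0.068, 0.03, 0], 0],
  [0, [0.068, 0.07, 0], 0],
  [0, [0.068, 0.07, 0], 0],
  [0, [0.05, 0.068, 0], 0],
  [0, [0.038, 0.066, 0], 0],
  [0, [0.03, 0.067, 0], 0],
])

```text
time: 27.15
eef_pos: [0.535, 0.0541, 0.0598]
tcp_rot: [2.357, -2.075, 0.0]
contact_force: [-1.9, -3.8, 1.4]
width: -0.0002
gripper_force: 2.0
```

>>> drive_tool([
  [0, [-0.004, 0.002, 0], 0],
  [0, [-0.008, 0.004, 0], 0],
  [0, [-0.012, 0.005, 0], 0],
  [0, [-0.016, 0.007, 0], 0],
  [0, [-0.021, 0.009, 0], 0],
  [0, [-0.026, 0.01, 0], 0],
  [0, [-0.031, 0.011, 0], 0],
  [0, [-0.036, 0.012, 0], 0],
  [0, [-0.042, 0.013, 0], 0],
  [0, [-0.048, 0.014, 0], 0],
  [0, [-0.054, 0.015, 0], 0],
  [0, [-0.054, 0.015, 0], 0],
])

```text
time: 28.35
eef_pos: [0.5265, 0.0755, 0.06]
tcp_rot: [-2.357, 2.075, -0.0]
contact_force: [0.2, -0.2, -0.5]
width: 0.0
gripper_force: 0.0
```

>>> drive_tool([
  [0, [-0.003, 0, 0], 0],
  [0, [-0.006, 0, 0], 0],
  [0, [-0.009, 0, 0], 0],
  [0, [-0.011, 0, 0], 0],
  [0, [-0.011, 0, 0], 0],
])

```text
time: 28.85
eef_pos: [0.5258, 0.0794, 0.0599]
tcp_rot: [-2.358, 2.076, 0.0]
contact_force: [0.2, -0.4, -0.1]
width: -0.0002
gripper_force: 0.2
```

```bash
python3 - <<'E'
from h import *
s=shot("scene");t=shot("top")
for p in(s,t):
    print([(d["p"],d["xy"]) for d in nets.landmark_of("catch_knob",p)[:2]])
    for c in(1.2,1.4,1.5,1.57,1.62): print(c,proj(p,case_pts([*CASE[:4],c])[2](.04,.074)).round(1))
W,L,C=case_pts(CASE); S=sensors.sense(); R=np.array([[np.cos(.13),np.sin(.13)],[-np.sin(.13),np.cos(.13)]]); print(R@(S["eef_pos"][:2]-CASE[:2]),S["contact_force"])
E
```

```text
[(0.68, [379.3, 218.0])]
1.2 [372.6 217. ]
1.4 [375.3 215.1]
1.5 [376.9 214.3]
1.57 [378.1 213.9]
1.62 [378.9 213.6]
[]
1.2 [258.3 276.2]
1.4 [254.6 277.8]
1.5 [252.7 278.4]
1.57 [251.3 278.6]
1.62 [250.3 278.8]
[ 0.00033954 -0.09697275] [-0.15562993 -0.63276519 -0.8740991 ]
```

>>> drive_tool([
  [0, [-0.0025, 0, 0], 0],
  [0, [-0.005, 0, 0], 0],
  [0, [-0.0075, 0, 0], 0],
  [0, [-0.0075, 0, 0], 0],
])

```text
time: 29.45
eef_pos: [0.5256, 0.0805, 0.06]
tcp_rot: [2.356, -2.074, 0.003]
contact_force: [2.9, -8.5, -0.6]
width: 0.0001
gripper_force: 4.1
```

The stop is felt at 8.5 N, so the catch is fully across. I back off, rise and look.

>>> drive_tool([
  [0, [0.02, 0, 0], 0],
  [0, [0.06, 0, 0], 0],
  [0, [0.1, 0, 0], 0],
  [0, [0.1, 0, -0.1], 0],
  [0, [0.1, 0, -0.22], 0],
  [0, [0.1, 0, -0.34], 0],
  [0, [0.16, 0.1, -0.45], 0],
  [0, [0.2, 0.2, -0.5], 0],
  [0, [0.2, 0.3, -0.5], 0],
  [0, [0.2, 0.3, -0.5], 0],
  [0, [0.2, 0.3, -0.5], 0],
])

```text
time: 30.55
eef_pos: [0.4159, -0.0123, 0.2608]
tcp_rot: [-2.355, 2.074, -0.001]
contact_force: [1.3, -0.6, 0.7]
width: -0.0
gripper_force: 0.0
```

```bash
python3 - <<'E'
from h import *
s=shot("scene");t=shot("top")
S=sensors.sense();print(S["eef_pos"],S["time"],S["contact_force"])
for p in(s,t): print([(d["p"],d["xy"]) for d in nets.landmark_of("catch_knob",p)[:2]])
A=cv2.resize(s["pixels"][150:300,340:490,::-1],(500,500),interpolation=cv2.INTER_CUBIC);B=s["pixels"][120:370,140:440,::-1]
C=t["pixels"][140:340,220:520,::-1]
im=np.zeros((500,800,3),np.uint8); im[:,:500]=A; im[:250,500:]=B; im[250:450,500:]=C
cv2.imwrite("pics/c7.png",im)
E
```

```text
[ 0.41677377 -0.01196779  0.25968862] 30.65 [ 1.41414225 -0.30916228 -0.27681269]
[(0.44, [378.9, 214.4]), (0.27, [406.7, 225.3])]
[(0.5, [252.9, 278.2])]
```

View pics/c7.png

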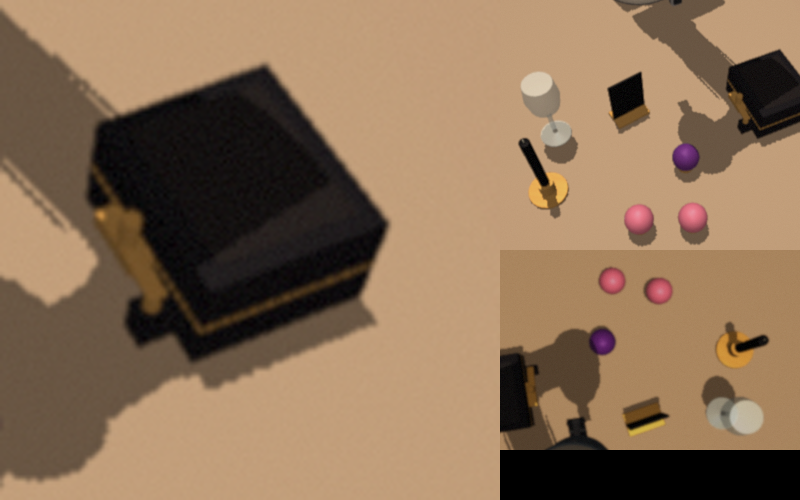

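The lid is closed, with the rim line flush. The catch lies across the lips with its knob at crop (128,222), and the wine glass, candle and card are where they stood. I hand in.

```bash
python3 -c "
from h import *
print(env.sign_off())"
```

```text
the job is handed in; nothing more can be done
None
```

The job is handed in at about 31 s of the allowed 69 s: the white globe stands upright in the foam pocket, the lid is closed and the catch is turned to its stop. Grip was about 25 N per finger, and the wine glass, candle and card did not move.

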